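# Load wet-glazed tiles into the drawer kiln by their edges

### The arm

A 6-joint arm with a two-finger parallel gripper is mounted at the origin on the work surface. World frame = base frame: x ahead of the robot, y to its left, z up, the work surface at z = 0. Lengths are in m, angles in degrees, forces in N, time in s.
With the tool pointing down it reaches from about 0.3 to 0.775 m from the base axis. Payload 14.6 kg.
Tool frame: the origin (TCP) lies midway between the tips of the shut fingers; the grasp point (between the pads) lies 19 mm behind it; z points along the fingers, y is the line along which they close (so a half turn about z gives the same grasp; the last joint's range is limited). The gripper opens to 85 mm and grips with 20 to 120 N. Pads are 22 mm wide; open, the fingers measure 114 mm over their backs; the gripper's body (76 mm by 85 mm) begins 54 mm behind the grasp point. The pads swing forward as they close: fully open they stand 13 mm farther back than shut.
Start: joints at [-67.185, 17.183, 87.147, -0, 75.671, -3.816], TCP at [0.247, -0.492, 0.231] pointing down, gripper open.
Joint ranges: [-173.82, 173.82], [-45.26, 126.66], [13.44, 144.39], [-59.66, 239.66], [0, 175.72], [-146.38, 146.38]. Speed limits (degrees/s): [127.2, 127.2, 147.25, 180, 180, 180].

### API

Orientations are given as [roll, pitch, yaw] about the fixed x, y, z axes, in that order (R = Rz(yaw) Ry(pitch) Rx(roll)).
In Python, from cell import readout, imaging, r gives the robot as it stands.
- The arm moves only by the tool arm_command, never from a script. Its argument "motion" is a list of rows, each a list of 4 numbers: the shift along the tool's x, y, z in mm, then the turn about the tool's z in degrees. A call has 1 to 20 rows; each row is the pose to reach, as a shift and turn from the pose commanded when the call began, along the tool's axes at that moment; what a row does not reach only later rows make up. A row lasts 1/8 s, in which the tool goes at most 62.5 mm and 10.7 degrees, less where a joint would pass 70% of its speed; a pose out of reach is approached as far as the arm can. A call with a gripper value outside its range is refused whole. "jaw" is the opening, from 0 (shut) to 1 (fully open), set as the call begins (left out, the last holds). The fingers move at their own pace and stop on an object; "squeeze" is the grip in N (left out, the last holds). Time passes only in rows, so rows that repeat a pose let the fingers close. It gives the time, the measured TCP pose, the force, the opening and the grip force at its end, in the units of the state.
- readout.sense(): the state, without advancing time (a new reading comes with each control period).
- imaging.read_camera(name): name is "scene" or "top" or "wrist"; returns (picture, depth): 420x560x3 uint8, red, green, blue; 420x560 float32, m along the optical axis (not along the pixel's ray), 0 where there is no reading.
- imaging.get_calibration(name): a dict with "intrinsics" (3x3 intrinsics, pixels), "position" and "rotation" of the camera in the world; the wrist camera has in their place "mount" (4x4, takes a point from camera to tool coordinates, whose origin is the TCP and whose axes are the flange's). Camera axes: x right, y down, z forward; pixel columns grow to the right and rows downward; lengths in m; the calibration is good to about 2 mm. The wrist camera is an equidistant fisheye: a pixel r from the principal point sees the ray r / f radians off the axis. A picture is of the moment at which its call begins: read the wrist's pose just before it. get_calibration takes no time and is no camera call.
- r.finish_job(): hands the job in; it is judged then, once.
The state is a dict: "clock": time; "joints": joint angles; "qvel": joint speeds; "joint_torque": joint torques, N m; "ee_pos": TCP position; "tcp_rot": TCP orientation; "wrist_force": force on the tool from outside, world axes, zero at the start; "moment": the same for the moment, N m; "gripper_width": finger opening in m; "grip_force": force on a finger pad.
Only numpy, scipy, OpenCV 4.12 (cv2) and the standard library are available. Lean on these libraries where they do the work, as an engineer would, in place of code of your own. Each camera call takes 0.05 s, during which the arm holds its last target. There are 200 camera calls.

### The job

Load the kiln for a firing: draw its hearth fully out, then set every freshly glazed tile from the ware board squarely inside one of the outlined places on the hearth, one to a place, glaze up and with its notch facing the stripe painted beside that place. The glaze is wet, so handle the tiles by their edges only and never touch a glazed face. With all the tiles in, slide the hearth fully home without disturbing them, and only then turn the dial until its pointer faces the white mark; leave the other things on the table where they are.

Things in the scene. Friction and masses are not known exactly. Their poses are not given: they have to be found in the camera images.
- hearth (a joint): Sliding hearth (drawer) of a low grey kiln: metres drawn out; 0 = fully home, front panel closing the mouth, 0.165 = fully out. About 2 N of friction, stays where left. Kiln 340 mm wide, flat roof with two glass windows 102 mm above the table, mouth 33 mm high. The front panel moves with the hearth: 310 mm wide, its top 78 mm above the table, 12 mm thick.
- hearth_handle (a point): Grip point of the hearth's handle, an upright black bar before the middle of the front panel: 18 mm wide (y), 22 mm deep (x), its top 130 mm above the table; this point is on its axis 18 mm below the top. x points into the kiln (the way home), y left seen from the front, z up. Moves with the hearth. The panel's front face is 30 mm and the kiln's front face (hearth home) 44 mm towards +x.
- place1 (a point): Centre of a place on the hearth, front row, left (seen from the front): thin dark 60 mm outline on the flat hearth top, 45 mm above the table. x points into the kiln, z up. Its mark, a reddish stripe 26 mm long, is just outside the front (-x, panel) side. Rows 66 mm, columns 135 mm apart; slab 146 x 260 mm, a lip 6 x 14 mm high on its back edge; front row 38 mm behind the panel.
- place2 (a point): Centre of a place on the hearth, front row, right (seen from the front): thin dark 60 mm outline on the flat hearth top, 45 mm above the table. x points into the kiln, z up. Its mark, a reddish stripe 26 mm long, is just outside the front (-x, panel) side. Rows 66 mm, columns 135 mm apart; slab 146 x 260 mm, a lip 6 x 14 mm high on its back edge; front row 38 mm behind the panel.
- place3 (a point): Centre of a place on the hearth, back row, left (seen from the front): thin dark 60 mm outline on the flat hearth top, 45 mm above the table. x points into the kiln, z up. Its mark, a reddish stripe 26 mm long, is just outside the back (+x) side. Rows 66 mm, columns 135 mm apart; slab 146 x 260 mm, a lip 6 x 14 mm high on its back edge; front row 38 mm behind the panel.
- place4 (a point): Centre of a place on the hearth, back row, right (seen from the front): thin dark 60 mm outline on the flat hearth top, 45 mm above the table. x points into the kiln, z up. Its mark, a reddish stripe 26 mm long, is just outside the back (+x) side. Rows 66 mm, columns 135 mm apart; slab 146 x 260 mm, a lip 6 x 14 mm high on its back edge; front row 38 mm behind the panel.
- tile1: Square terracotta tile 56 x 56 x 10 mm, 65 g, white glaze on top, a notch 18 mm wide and 10 mm deep in the middle of one side. Origin: centre of the underside; x to the notched side, z up out of the glaze. Tiles are alike; may be absent. Grip by the two plain sides (+y, -y). Starts glaze up on the ware board, a flat fixed board 250 x 250 x 12 mm with a stilt 14 mm high in its middle.
- glaze1: The wet glaze on the top face of tile 1: a 48 (y) x 40 (x) mm layer standing 1.2 mm above the tile, set back 4 mm from the plain sides. Axes as the tile's, but this entry's origin is the middle of the tile's notched side at the underside, 28 mm from the tile's origin along its x. Not to be touched by the robot.
- tile2: Square terracotta tile 56 x 56 x 10 mm, 65 g, white glaze on top, a notch 18 mm wide and 10 mm deep in the middle of one side. Origin: centre of the underside; x to the notched side, z up out of the glaze. Tiles are alike; may be absent. Grip by the two plain sides (+y, -y). Starts glaze up on the ware board, a flat fixed board 250 x 250 x 12 mm with a stilt 14 mm high in its middle.
- glaze2: The wet glaze on the top face of tile 2: a 48 (y) x 40 (x) mm layer standing 1.2 mm above the tile, set back 4 mm from the plain sides. Axes as the tile's, but this entry's origin is the middle of the tile's notched side at the underside, 28 mm from the tile's origin along its x. Not to be touched by the robot.
- tile3: Square terracotta tile 56 x 56 x 10 mm, 65 g, white glaze on top, a notch 18 mm wide and 10 mm deep in the middle of one side. Origin: centre of the underside; x to the notched side, z up out of the glaze. Tiles are alike; may be absent. Grip by the two plain sides (+y, -y). Starts glaze up on the ware board, a flat fixed board 250 x 250 x 12 mm with a stilt 14 mm high in its middle.
- glaze3: The wet glaze on the top face of tile 3: a 48 (y) x 40 (x) mm layer standing 1.2 mm above the tile, set back 4 mm from the plain sides. Axes as the tile's, but this entry's origin is the middle of the tile's notched side at the underside, 28 mm from the tile's origin along its x. Not to be touched by the robot.
- tile4: Square terracotta tile 56 x 56 x 10 mm, 65 g, white glaze on top, a notch 18 mm wide and 10 mm deep in the middle of one side. Origin: centre of the underside; x to the notched side, z up out of the glaze. Tiles are alike; may be absent. Grip by the two plain sides (+y, -y). Starts glaze up on the ware board, a flat fixed board 250 x 250 x 12 mm with a stilt 14 mm high in its middle.
- glaze4: The wet glaze on the top face of tile 4: a 48 (y) x 40 (x) mm layer standing 1.2 mm above the tile, set back 4 mm from the plain sides. Axes as the tile's, but this entry's origin is the middle of the tile's notched side at the underside, 28 mm from the tile's origin along its x. Not to be touched by the robot.
- dial (a joint): Angle of the kiln's dial, rad, growing clockwise seen from above, limits 0 to 1.7; at 1.2 its white-tipped pointer faces the white mark on the roof in front of it (straight towards the kiln's front). Light friction, stays where left.
- dial_grip (a point): On the dial's vertical axis at grip height, 136 mm above the table on the kiln's roof, near its front edge: black dial with an upright bar grip 46 mm long, 14 mm thick, its top 2 mm above this point; the dial's disc, 48 mm across, has its top 22 mm below this point. Turns with the dial: x points along the bar to the pointer end, y across the bar, z up.
- stilt: Bystander, to be left where it is: small white three-armed kiln stilt lying in the middle of the ware board. Origin at its underside.
- jar_a: Bystander, to be left where it is: glaze jar beside the kiln. Origin at its underside.
- jar_b: Bystander, to be left where it is: glaze jar behind the ware board. Origin at its underside.
- bowl: Bystander, to be left where it is: terracotta bowl. Origin at its underside.
- brush: Bystander, to be left where it is: brush lying on the table. Origin at its underside.
- rib: Bystander, to be left where it is: flat wooden rib on the table. Origin at its underside.
- cup: Bystander, to be left where it is: white cup. Origin at its underside.
There are look-alikes about, which are no part of the job. Leave any turquoise or yellow look-alike of the tile3 alone.

How it is judged:
By the outcome, as a careful person would: the job done as asked, in the order asked, and still so for the second after the job is handed in, with the robot touching nothing.
Of tile1, tile2, tile3, tile4 only 3 to 4 are there at a start; the rules pass over those that are not, and their reading is None.
At some moment in a run one of tile1, tile2, tile3, tile4 may be knocked a few centimetres aside while the robot is not near it.
Once in a run the grip may slacken for a moment while it holds something.
It also fails if it takes over 210 s, if anything falls off the work surface, if the arm or the gripper's body presses on something with over 40 N, if the wrist force passes 120 N, or if a joint passes its speed limit or range.

## Working session

There is one attempt and no reset: what is moved stays moved. The work goes in short steps, Python scripts to look and compute and a tool call to move; the robot and the scene stay as the last step left them, time stands still between calls to the robot, and variables do not carry over. Pictures are saved under pics/ and viewed, at most 14 in all, crops included, and the job is handed in when it is done.

Besides the shell and the picture viewer there is one more tool, called after ">>>" as name(argument=value, ...) on one line, values as JSON. arm_command: Moves the arm, as the interface text tells. Its arguments: {"type":"object","properties":{"motion":{"type":"array"},"jaw":{"type":"number"},"squeeze":{"type":"number"}},"required":["motion"]}

```bash
mkdir -p pics; ls; python3 - <<'E'
from cell import readout, imaging, r
import cv2,numpy as np
print(readout.sense())
for n in ["top","scene"]:
    p,d=imaging.read_camera(n); cv2.imwrite(f"pics/{n}0.png",cv2.cvtColor(p,cv2.COLOR_RGB2BGR)); np.save(f"pics/{n}0.npy",d)
    print(n,imaging.get_calibration(n))
print(imaging.get_calibration("wrist"))
E
```

```text
pics
{'clock': 0.0, 'joints': array([-6.71859485e+01,  1.72193856e+01,  8.71811554e+01,  1.31186600e-04,
        7.56700554e+01, -3.81677348e+00]), 'qvel': array([ 0.00164669, -0.1575147 ,  0.01696094, -0.11197633, -0.04524336,
       -0.03641922]), 'joint_torque': array([ 4.42286728e-04, -5.43509102e+01, -3.61787224e+01, -4.92428353e-05,
        4.01050231e-03,  6.87490598e-06]), 'ee_pos': array([ 0.24643016, -0.49143783,  0.23067903]), 'tcp_rot': array([-1.79929569e+02, -4.82610040e-03,  2.66307895e+01]), 'wrist_force': array([-0.73123938, -0.12949079, -0.67199522]), 'moment': array([-0.00146324,  0.0160348 , -0.01904567]), 'grip_force': 0.0, 'gripper_width': 0.08529181887655932}
top {'intrinsics': array([[440.13406186,   0.        , 276.53620685],
       [  0.        , 440.13406186, 215.77952754],
       [  0.        ,   0.        ,   1.        ]]), 'position': array([0.43514883, 0.04926235, 1.3630763 ]), 'rotation': array([-174.68254526,   -0.7642005 ,  -90.16357517])}
scene {'intrinsics': array([[444.67889545,   0.        , 289.73678989],
       [  0.        , 444.67889545, 207.81033555],
       [  0.        ,   0.        ,   1.        ]]), 'position': array([ 1.35808776, -0.87761696,  0.87198454]), 'rotation': array([-1.21028821e+02,  3.68460380e-02,  4.13823206e+01])}
{'intrinsics': array([[325.1922621 ,   0.        , 281.26287833],
       [  0.        , 325.1922621 , 210.17720752],
       [  0.        ,   0.        ,   1.        ]]), 'mount': array([[-1.71627280e-04, -9.53788945e-01, -3.00477320e-01,
         7.66366324e-02],
       [ 9.99997738e-01,  4.73392837e-04, -2.07384619e-03,
         1.40217156e-04],
       [ 2.12025538e-03, -3.00476996e-01,  9.53786705e-01,
        -1.43073929e-01],
       [ 0.00000000e+00,  0.00000000e+00,  0.00000000e+00,
         1.00000000e+00]])}
```

View pics/top0.png

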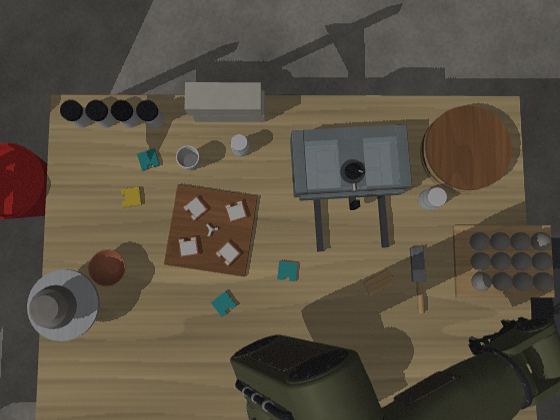

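View pics/scene0.png

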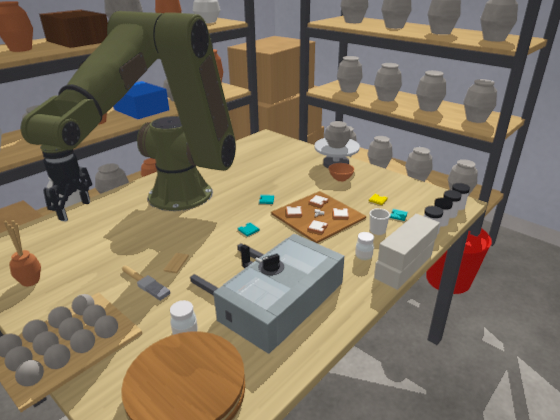

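```bash
cat > h.py <<'E'
from cell import readout, imaging, r
import cv2,numpy as np
from scipy.spatial.transform import Rotation as Ro
def eul(a): return Ro.from_euler('xyz',a,degrees=True).as_matrix()
def shot(n,f=None):
    s=readout.sense(); p,d=imaging.read_camera(n); c=imaging.get_calibration(n)
    if n=="wrist":
        R=eul(s['tcp_rot']); m=c['mount']; Rc=R@m[:3,:3]; t=s['ee_pos']+R@m[:3,3]
    else: Rc=eul(c['rotation']); t=c['position']
    b=cv2.cvtColor(p,cv2.COLOR_RGB2BGR)
    if f: cv2.imwrite(f"pics/{f}.png",b); np.save(f"pics/{f}.npy",d)
    return dict(n=n,img=b,d=d,K=c['intrinsics'],R=Rc,t=t,s=s)
def rays(v,uv):
    uv=np.atleast_2d(uv).astype(float);K=v['K'];a=(uv-K[:2,2])/K[0,0]
    if v['n']=="wrist":
        th=np.linalg.norm(a,axis=1)[:,None]; q=np.hstack([a*np.sinc(th/np.pi),np.cos(th)])
    else: q=np.hstack([a,np.ones((len(a),1))])
    return q@v['R'].T
def onz(v,uv,z):
    q=rays(v,uv); return (v['t']+q*((z-v['t'][2])/q[:,2:]))[:,:2]
def proj(v,P):
    q=(np.atleast_2d(P)-v['t'])@v['R']
    if v['n']=="wrist":
        rr=np.linalg.norm(q[:,:2],axis=1); a=q[:,:2]*(np.arctan2(rr,q[:,2])/np.maximum(rr,1e-9))[:,None]
    else: a=q[:,:2]/q[:,2:]
    return a*v['K'][0,0]+v['K'][:2,2]
def step(xy,z=None,yaw=None):
    "tool-frame shift (mm) and turn (deg) from the present pose to world xy,z,yaw"
    s=readout.sense();R=eul(s['tcp_rot']);p=s['ee_pos']
    d=R.T@(np.array([*xy,p[2] if z is None else z])-p)*1000
    t=0 if yaw is None else -((yaw-s['tcp_rot'][2]+90)%180-90)
    return np.round(d,1),round(t,1)
E
python3 - <<'E'
from h import *
v=shot("top")
for n,uv,z in [("t1",(195,207),.023),("t2",(236,211),.023),("t3",(189,246),.023),("t4",(229,252),.023),("handle",(353,204),.13),("dial",(353,170),.138),("kilnFL",(300,192),.102),("kilnFR",(412,186),.102),("kilnBL",(293,130),.102),("kilnBR",(407,125),.102),("stilt",(211,229),.026)]:
    print(n,onz(v,uv,z)[0].round(3))
b=v['img']
c=np.vstack([cv2.resize(b[170:290,150:310],None,fx=3,fy=3,interpolation=cv2.INTER_CUBIC)])
k=cv2.resize(b[115:260,280:420],(348,360),interpolation=cv2.INTER_CUBIC)
cv2.imwrite("pics/c1.png",np.hstack([c[:, :450],k]))
E
```

```text
t1 [0.587 0.28 ]
t2 [0.575 0.155]
t3 [0.468 0.297]
t4 [0.45  0.175]
handle [ 0.583 -0.184]
dial [ 0.679 -0.184]
kilnFL [ 0.622 -0.036]
kilnFR [ 0.639 -0.362]
kilnBL [ 0.805 -0.017]
kilnBR [ 0.82  -0.353]
stilt [0.52 0.23]
```

View pics/c1.png

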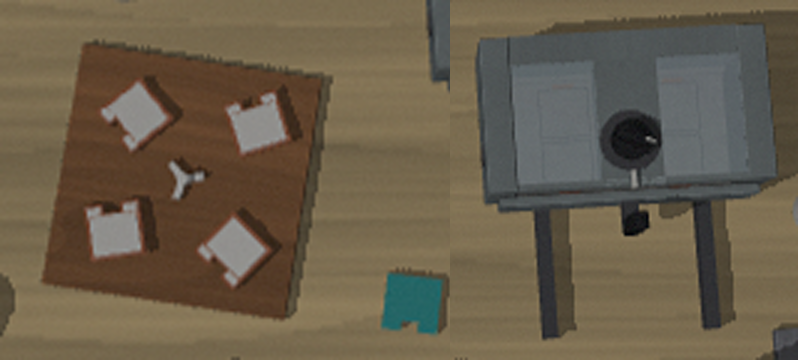

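```bash
python3 - <<'E'
from h import *
print(step((.56,-.184),.26,3))
E
```

```text
(array([ 418.1, -134.3,  -29. ]), np.float64(23.6))
```

>>> arm_command(motion=[[418, -134, -29, 23.6], [418, -134, -29, 23.6], [418, -134, -29, 23.6], [418, -134, -29, 23.6], [418, -134, -29, 23.6], [418, -134, -29, 23.6], [418, -134, -29, 23.6], [418, -134, -29, 23.6], [418, -134, -29, 23.6], [418, -134, -29, 23.6], [418, -134, -29, 23.6]], jaw=1, squeeze=60)

```text
clock: 1.52
ee_pos: [0.5594, -0.1856, 0.2604]
tcp_rot: [180.0, 0.0, 2.9]
wrist_force: [0.2, 0.3, -0.0]
gripper_width: 0.0855
grip_force: 0.0
```

```bash
python3 - <<'E'
from h import *
v=shot("wrist","w1"); print(v['s']['clock'],v['s']['ee_pos'],v['s']['tcp_rot'])
E
```

```text
1.525 [ 0.55941634 -0.18559987  0.26037717] [1.79992127e+02 2.33408403e-03 2.93632620e+00]
```

View pics/w1.png

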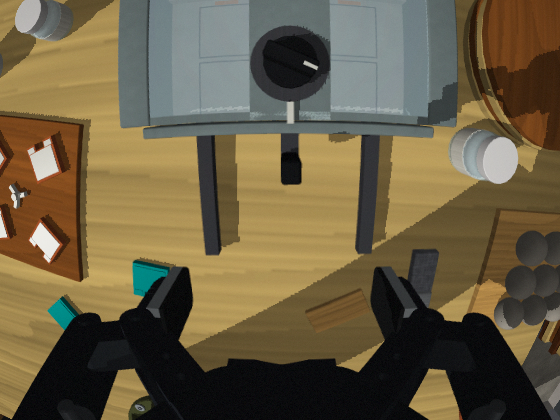

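```bash
python3 - <<'E'
from h import *
v=shot("wrist"); b=v['img']
m=(b[140:200,270:315].max(2)<45).astype(np.uint8)
for y in range(0,60,3): 
    x=np.where(m[y])[0]; print(y+140, (x.min()+270,x.max()+270) if len(x) else None, end=' ')
print(); 
print("handle edges",onz(v,[(291.5,184.5),(281.5,175),(301.5,175)],.13))
# panel front edge: last greyblue row per column
hsv=cv2.cvtColor(b,cv2.COLOR_BGR2HSV)
pts=[]
for x in list(range(155,195,4))+list(range(225,275,4))+list(range(385,425,4)):
    col=b[115:150,x].astype(int); g=(col[:,2]-col[:,0])  # r-b : wood high
    j=np.where(g<10)[0]; pts.append((x,115+j.max()+.5))
P=onz(v,pts,.078); print(P[::6].round(4))
f=np.polyfit(P[:,1],P[:,0],1); print("yaw",np.degrees(np.arctan(-f[0])),f, (P[:,0]-np.polyval(f,P[:,1])).round(4))
print("panel ends",onz(v,[(145,130),(432,130)],.078))
print("dial c",onz(v,[(290,62)],.114))
E
```

```text
140 None 143 None 146 None 149 (np.int64(291), np.int64(297)) 152 (np.int64(283), np.int64(297)) 155 (np.int64(282), np.int64(297)) 158 (np.int64(281), np.int64(298)) 161 (np.int64(281), np.int64(299)) 164 (np.int64(281), np.int64(300)) 167 (np.int64(281), np.int64(300)) 170 (np.int64(281), np.int64(300)) 173 (np.int64(281), np.int64(300)) 176 (np.int64(281), np.int64(300)) 179 (np.int64(281), np.int64(300)) 182 (np.int64(282), np.int64(300)) 185 None 188 None 191 None 194 None 197 None 
handle edges [[ 0.57349776 -0.19323746]
 [ 0.58139646 -0.18419353]
 [ 0.58232151 -0.20131214]]
[[ 0.6063 -0.0501]
 [ 0.6074 -0.0772]
 [ 0.6103 -0.134 ]
 [ 0.6122 -0.1581]
 [ 0.6198 -0.2931]
 [ 0.6216 -0.3203]]
yaw 3.3324922988253776 [-0.05822864  0.60327568] [ 0.0001 -0.0002  0.0006  0.0003  0.0001 -0.0002 -0.0004  0.0004  0.0002
 -0.     -0.0005 -0.0006 -0.0007  0.0002  0.0001 -0.     -0.0001 -0.0002
 -0.0003 -0.0004  0.0006  0.0005  0.0005  0.0003 -0.0005 -0.0003 -0.0001
  0.0001  0.0003  0.0005 -0.0003 -0.      0.0002]
panel ends [[ 0.61441637 -0.03847905]
 [ 0.63122801 -0.34211897]]
dial c [[ 0.68016042 -0.18650031]]
```

```bash
python3 - <<'E'
from h import *
print(step((.5845,-.1925),.094,3.3))
E
```

```text
(array([ 24.4,   8.5, 166.4]), np.float64(-0.3))
```

>>> arm_command(motion=[[24.4, 8.5, 40, -0.4], [24.4, 8.5, 90, -0.4], [24.4, 8.5, 130, -0.4], [24.4, 8.5, 166, -0.4], [24.4, 8.5, 166, -0.4]])

```text
clock: 2.25
ee_pos: [0.5836, -0.1916, 0.0921]
tcp_rot: [-179.9, 0.2, 3.4]
wrist_force: [0.7, -0.4, 0.7]
gripper_width: 0.0853
grip_force: 0.0
```

>>> arm_command(motion=[[0, 0, 0, 0], [0, 0, 0, 0], [0, 0, 0, 0], [0, 0, 0, 0], [0, 0, 0, 0], [0, 0, 0, 0], [0, 0, 0, 0]], jaw=0, squeeze=60)

```text
clock: 3.12
ee_pos: [0.5853, -0.1925, 0.0952]
tcp_rot: [179.9, -0.1, 3.4]
wrist_force: [0.1, -4.7, 4.0]
gripper_width: 0.0172
grip_force: 61.6
```

>>> arm_command(motion=[[-10, 0, 0, 0], [-30, 0, 0, 0], [-55, 0, 0, 0], [-80, 0, 0, 0], [-105, 0, 0, 0], [-130, 0, 0, 0], [-150, 0, 0, 0], [-160, 0, 0, 0], [-165, 0, 0, 0], [-166.5, 0, 0, 0], [-166.5, 0, 0, 0], [-166.5, 0, 0, 0]])

```text
clock: 4.62
ee_pos: [0.4208, -0.2021, 0.0952]
tcp_rot: [179.9, -0.3, 3.4]
wrist_force: [15.1, -3.6, -1.3]
gripper_width: 0.017
grip_force: 61.5
```

>>> arm_command(motion=[[0, 0, 0, 0], [0, 0, 0, 0], [0, 0, -20, 0], [0, 0, -60, 0], [0, 0, -110, 0], [30, 0, -150, 0], [50, 0, -150, 0], [50, 0, -150, 0], [50, 0, -150, 0]], jaw=1)

```text
clock: 5.75
ee_pos: [0.4679, -0.1985, 0.2436]
tcp_rot: [-180.0, 0.1, 3.4]
wrist_force: [0.4, 0.1, 0.0]
gripper_width: 0.0852
grip_force: 0.0
```

```bash
python3 - <<'E'
from h import *
v=shot("wrist","w2"); print(v['s']['clock'],v['s']['ee_pos'],v['s']['tcp_rot'])
E
```

```text
5.75 [ 0.46787588 -0.19853419  0.24360342] [-1.79956352e+02  8.27161762e-02  3.43341950e+00]
```

View pics/w2.png

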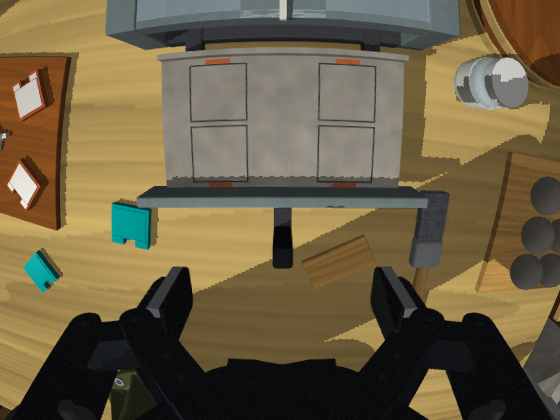

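```bash
cat >> h.py <<'E'
def rect(P):
    "centre, side lengths, angle (mod 90, in -45..45) of the min-area rectangle of world points (m)"
    c,wh,a=cv2.minAreaRect((np.asarray(P)*1000).astype(np.float32)); a=(a+45)%90-45
    return np.array(c)/1000,np.sort(wh),a
def places(v,guess,z=.045):
    g=cv2.cvtColor(v['img'],cv2.COLOR_BGR2GRAY)
    m=cv2.morphologyEx(g,cv2.MORPH_BLACKHAT,np.ones((9,9),np.uint8)); m=(m>25).astype(np.uint8)
    n,L,st,_=cv2.connectedComponentsWithStats(m,connectivity=8); out=[]
    for G in guess:
        c=proj(v,[*G,z])[0]; best=None
        for i in range(1,n):
            x,y,w,h,a=st[i]
            if x<c[0]<x+w and y<c[1]<y+h and 25<w<160 and 25<h<160 and (best is None or a>best[1]): best=(i,a)
        if best is None: out.append(None); continue
        yx=np.argwhere(L==best[0]); out.append(rect(onz(v,yx[:,::-1],z)))
    return out
E
python3 - <<'E'
from h import *
v=shot("wrist")
G=[onz(v,p,.045)[0] for p in [(220,154),(346,154),(218,93),(347,93)]]
o=places(v,G)
for g,x in zip(G,o): print(g.round(4),x)
E
```

```text
[ 0.4952 -0.1308] (array([ 0.49613766, -0.12890538]), array([61.38693619, 63.65295029]), 2.9778733253479004)
[ 0.5034 -0.2651] (array([ 0.50342947, -0.26475867]), array([61.69960022, 63.5300293 ]), 4.09352970123291)
[ 0.5603 -0.1264] (array([ 0.56338263, -0.12562917]), array([62.31314468, 66.28663635]), 2.9468865394592285)
[ 0.5684 -0.2607] (array([ 0.57075311, -0.26067538]), array([61.50283432, 65.71585083]), 3.8720626831054688)
```

```bash
python3 - <<'E'
from h import *
print(step((.46,.17),.22,45))
E
```

```text
(array([  14. , -368.5,   24.1]), np.float64(-41.6))
```

>>> arm_command(motion=[[14, -368, 24, -41.6], [14, -368, 24, -41.6], [14, -368, 24, -41.6], [14, -368, 24, -41.6], [14, -368, 24, -41.6], [14, -368, 24, -41.6], [14, -368, 24, -41.6], [14, -368, 24, -41.6], [14, -368, 24, -41.6], [14, -368, 24, -41.6]])

```text
clock: 7.1
ee_pos: [0.4608, 0.1686, 0.2204]
tcp_rot: [180.0, -0.0, 44.9]
wrist_force: [-0.3, 0.4, -0.2]
gripper_width: 0.0854
grip_force: 0.0
```

```bash
python3 - <<'E'
from h import *
v=shot("wrist","w3"); print(v['s']['clock'],v['s']['ee_pos'],v['s']['tcp_rot'])
E
```

```text
7.1 [0.46079707 0.16856016 0.22043822] [ 1.79990691e+02 -9.90940738e-03  4.49385749e+01]
```

View pics/w3.png

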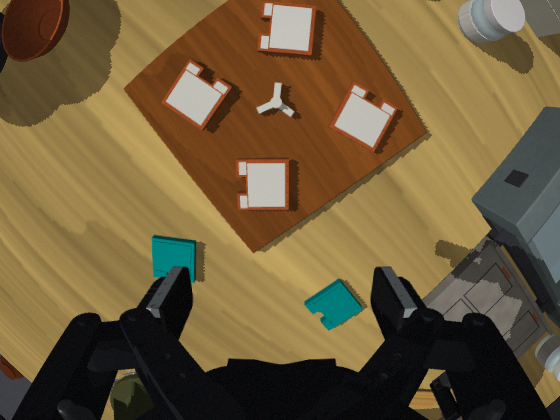

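```bash
cat >> h.py <<'E'
def tiles(v,z=.0232,lim=None,zt=None):
    "tile centre, sizes (mm), yaw to notch, from the white glaze seen at height z"
    h=cv2.cvtColor(v['img'],cv2.COLOR_BGR2HSV); m=((h[...,1]<45)&(h[...,2]>165)).astype(np.uint8)
    k=cv2.morphologyEx(m,cv2.MORPH_CLOSE,np.ones((9,9),np.uint8))
    n,L,st,ce=cv2.connectedComponentsWithStats(k); out=[]
    for i in range(1,n):
        yx=np.argwhere((L==i)&(m>0))
        if len(yx)<200: continue
        P=onz(v,yx[:,::-1],z)
        if lim is not None and (np.linalg.norm(P.mean(0)-lim[:2])>lim[2]): continue
        # pixel edges: use corners of pixels
        E=np.vstack([onz(v,yx[:,::-1]+np.array(o),z) for o in [(.5,.5),(-.5,.5),(.5,-.5),(-.5,-.5)]])
        c,wh,a=rect(E)
        if not(38<wh[0]<60 and 38<wh[1]<60): continue
        best=[]
        for q in range(4):   # notch: fewest white points in the 18 x 10 mm window on that side
            A=np.radians(a+90*q); R=np.array([[np.cos(A),np.sin(A)],[-np.sin(A),np.cos(A)]])
            Q=(P-c)@R.T*1000; best.append(((Q[:,0]>17)&(abs(Q[:,1])<7)).sum())
        q=int(np.argmin(best)); out.append((c.round(4),wh.round(1),round((a+90*q)%360,1),best))
    return out
E
python3 - <<'E'
from h import *
v=shot("wrist")
for t in tiles(v): print(*t)
print('top')
for t in tiles(shot("top")): print(*t)
E
```

```text
[0.5823 0.2837] [49.8 52. ] 129.9 [np.int64(77), np.int64(0), np.int64(90), np.int64(85)]
[0.8173 0.1261] [43.1 59.1] 240.8 [np.int64(52), np.int64(24), np.int64(64), np.int64(20)]
[0.4658 0.3021] [50.  51.6] 8.7 [np.int64(0), np.int64(79), np.int64(83), np.int64(83)]
[0.5741 0.1591] [49.8 51.9] 18.0 [np.int64(0), np.int64(83), np.int64(84), np.int64(78)]
[0.4443 0.1829] [49.2 51.1] 135.1 [np.int64(84), np.int64(78), np.int64(0), np.int64(91)]
top
```

```bash
python3 - <<'E'
from h import *
print(step((.5741,.1591),.12,18.0))
E
```

```text
(array([ 73.2,  87.2, 100.4]), np.float64(27.0))
```

>>> arm_command(motion=[[73, 87, 100, 27], [73, 87, 100, 27], [73, 87, 100, 27], [73, 87, 100, 27], [73, 87, 100, 27], [73, 87, 100, 27], [73, 87, 100, 27]], jaw=0.9)

```text
clock: 8.12
ee_pos: [0.5736, 0.1599, 0.1213]
tcp_rot: [180.0, -0.1, 18.1]
wrist_force: [0.1, 1.0, 0.5]
gripper_width: 0.077
grip_force: 0.0
```

```bash
python3 - <<'E'
from h import *
v=shot("wrist","w4"); print(v['s']['clock'],v['s']['ee_pos'],v['s']['tcp_rot'],v['s']['gripper_width'])
for t in tiles(v): print(*t)
E
```

```text
8.125 [0.57362604 0.15987168 0.12126738] [ 1.79992467e+02 -7.65217274e-02  1.80834193e+01] 0.07698820724446905
[0.5821 0.2836] [50.  51.6] 129.9 [np.int64(124), np.int64(0), np.int64(132), np.int64(156)]
[0.5739 0.1585] [49.2 50.6] 18.1 [np.int64(0), np.int64(153), np.int64(147), np.int64(143)]
[0.4656 0.3015] [50.5 51.2] 9.0 [np.int64(0), np.int64(77), np.int64(76), np.int64(77)]
[0.4437 0.182 ] [50.3 50.4] 136.0 [np.int64(94), np.int64(89), np.int64(0), np.int64(67)]
```

View pics/w4.png

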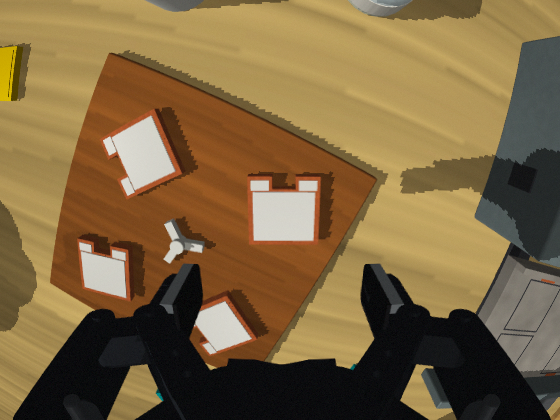

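```bash
python3 - <<'E'
from h import *
print(step((.5739,.1587),.012,18.1), readout.sense()['ee_pos'])
E
```

```text
(array([ -0.3,   1.1, 109.1]), np.float64(-0.0)) [0.57367353 0.1598242  0.1210769 ]
```

>>> arm_command(motion=[[0, 1, 45, 0], [0, 1, 80, 0], [0, 1, 100, 0], [0, 1, 108, 0], [0, 1, 108, 0], [0, 1, 108, 0]])

```text
clock: 8.93
ee_pos: [0.5747, 0.1589, 0.0135]
tcp_rot: [180.0, -0.1, 18.0]
wrist_force: [0.1, 0.1, -0.4]
gripper_width: 0.0768
grip_force: 0.0
```

>>> arm_command(motion=[[0, 0, 0, 0], [0, 0, 0, 0], [0, 0, 0, 0], [0, 0, 0, 0]], jaw=0, squeeze=40)

```text
clock: 9.43
ee_pos: [0.5745, 0.1589, 0.0135]
tcp_rot: [180.0, -0.1, 18.0]
wrist_force: [-2.5, -0.8, 7.5]
gripper_width: 0.0542
grip_force: 41.5
```

```bash
python3 - <<'E'
from h import *
print(step((.5702-.07,-.2607-.004),.17,3.3))
E
```

```text
(array([-201.6,  379.8, -156.8]), np.float64(14.7))
```

>>> arm_command(motion=[[0, 0, -15, 0], [0, 0, -50, 0], [0, 0, -100, 0], [-10, 30, -150, 3], [-40, 75, -157, 8], [-65, 120, -157, 14.7], [-90, 170, -157, 14.7], [-117, 220, -157, 14.7], [-140, 270, -157, 14.7], [-165, 315, -157, 14.7], [-185, 350, -157, 14.7], [-197, 372, -157, 14.7], [-201.6, 380, -157, 14.7], [-201.6, 380, -157, 14.7], [-201.6, 380, -157, 14.7]])

```text
clock: 11.3
ee_pos: [0.5003, -0.2641, 0.1695]
tcp_rot: [-180.0, -0.0, 3.4]
wrist_force: [0.3, 0.1, -1.5]
gripper_width: 0.054
grip_force: 42.7
```

```bash
python3 - <<'E'
from h import *
v=shot("wrist","w5"); s=v['s'];print(s['clock'],s['ee_pos'],s['tcp_rot'],s['gripper_width'])
G=np.array([(.4963,-.1293),(.504,-.2645),(.5625,-.1256),(.5702,-.2607)])
for x in places(v,G): print(x)
print("held",tiles(v,s['ee_pos'][2]+.0097,(*s['ee_pos'][:2],.03)))
print("board",tiles(v)); print(proj(v,[[*g,.045] for g in G]).round(0).tolist())
print("boardtop"); t=shot("top","t5")
E
```

```text
11.3 [ 0.50025277 -0.26408788  0.16949711] [-1.79996920e+02 -8.67811766e-03  3.38298564e+00] 0.054012814118796604
(array([ 0.49534937, -0.12930724]), array([62.27473831, 62.93581009]), 3.33686900138855)
(array([ 0.50501395, -0.25149112]), array([55.89375305, 88.47492981]), 3.4176084995269775)
(array([ 0.5634043 , -0.12544244]), array([62.6714859 , 66.62635803]), 3.3414409160614014)
(array([ 0.56936157, -0.26072928]), array([61.73262024, 62.1321907 ]), 3.2107486724853516)
held []
board []
[[135.0, 198.0], [282.0, 197.0], [128.0, 125.0], [283.0, 119.0]]
boardtop
```

View pics/w5.png

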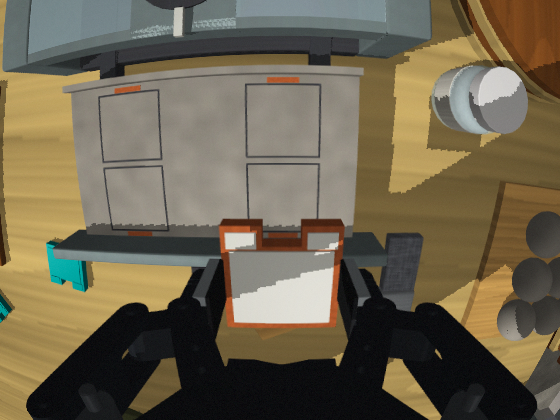

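```bash
python3 - <<'E'
from h import *
v=shot("wrist"); s=v['s']; b=v['img']
for c in (240,260,283,310,322):
    print(c,[tuple(map(int,b[y,c])) for y in range(214,238,2)] if c in(240,322) else '', [tuple(map(int,b[y,c])) for y in range(318,334,2)])
R=eul(s['tcp_rot']); z=s['ee_pos'][2]+.0085
for p,zz in [((240,218.5),z),((322,218.5),z),((283,328),z),((241,232),z+.0012),((322,232),z+.0012),((283,323.5),z+.0012),((221,225),z),((345,225),z)]:
    P=onz(v,p,zz)[0]; print(p,((R.T@(np.array([*P,0])-s['ee_pos']))[:2]*1000).round(1))
print(step((.5698,-.2607),.0475,3.3))
E
```

```text
240 [(137, 149, 154), (139, 151, 156), (117, 127, 140), (20, 34, 71), (18, 32, 67), (20, 37, 69), (36, 73, 148), (45, 89, 176), (41, 89, 176), (104, 125, 168), (208, 216, 218), (209, 217, 219)] [(208, 216, 217), (209, 217, 218), (148, 168, 201), (42, 88, 178), (48, 92, 178), (57, 97, 116), (57, 96, 116), (59, 100, 119)]
260  [(209, 218, 220), (210, 217, 219), (199, 210, 216), (43, 89, 180), (46, 90, 181), (51, 95, 129), (47, 87, 117), (47, 88, 117)]
283  [(212, 221, 222), (214, 223, 224), (212, 221, 223), (44, 86, 173), (43, 88, 174), (52, 95, 138), (50, 96, 128), (52, 99, 132)]
310  [(216, 223, 223), (216, 225, 226), (199, 211, 219), (45, 87, 175), (44, 88, 180), (60, 98, 118), (57, 98, 117), (55, 98, 117)]
322 [(140, 151, 158), (142, 155, 160), (117, 129, 142), (19, 35, 71), (20, 34, 69), (17, 33, 68), (23, 44, 91), (31, 56, 111), (29, 53, 110), (68, 79, 107), (132, 140, 139), (131, 138, 139)] [(215, 224, 225), (214, 223, 225), (172, 190, 212), (42, 90, 182), (39, 86, 166), (58, 98, 118), (56, 97, 115), (60, 100, 119)]
(240, 218.5) [ 30.3 -18.2]
(322, 218.5) [30.4 17.9]
(283, 328) [-29.6   0.9]
(241, 232) [ 24.4 -17.8]
(322, 232) [24.5 18. ]
(283, 323.5) [-25.6   0.9]
(221, 225) [ 27.2 -26.9]
(345, 225) [27.3 28.5]
(array([ 69.7,   0.5, 121.9]), np.float64(0.1))
```

>>> arm_command(motion=[[35, 0, 30, 0], [60, 0, 60, 0], [70.5, 0, 85, 0], [70.5, 0, 105, 0], [70.5, 0, 115, 0], [70.5, 0, 120, 0], [70.5, 0, 121, 0], [70.5, 0, 121, 0], [70.5, 0, 121, 0]])

```text
clock: 12.58
ee_pos: [0.5705, -0.261, 0.0488]
tcp_rot: [180.0, -0.0, 3.3]
wrist_force: [-0.8, -0.4, -1.1]
gripper_width: 0.0544
grip_force: 42.7
```

```bash
python3 - <<'E'
from h import *
s=readout.sense(); print(s['ee_pos'],s['tcp_rot'],s['wrist_force'])
v=shot("wrist","w6")
cv2.imwrite("pics/w6c.png",cv2.resize(v['img'][150:340,180:390],None,fx=3,fy=3))
print(step((.5698+.0008,-.2607),.0470,3.3))
E
```

```text
[ 0.57051699 -0.26104674  0.04883895] [ 1.79975122e+02 -4.11198111e-02  3.32845132e+00] [-0.81831636 -0.38399892 -1.13675907]
(array([ 0.1, -0.3,  1.7]), np.float64(0.0))
```

View pics/w6c.png

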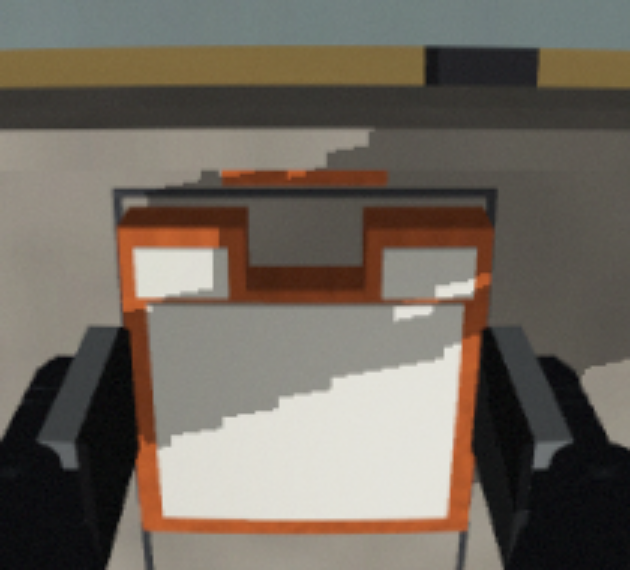

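>>> arm_command(motion=[[0, 0, 1, 0], [0, 0, 2, 0], [0, 0, 2, 0]])

```text
clock: 13.0
ee_pos: [0.5705, -0.2609, 0.0465]
tcp_rot: [180.0, -0.0, 3.3]
wrist_force: [-0.9, 0.4, 2.1]
gripper_width: 0.0539
grip_force: 43.0
```

>>> arm_command(motion=[[0, 0, 0, 0], [0, 0, 0, 0], [0, 0, 0, 0], [0, 0, -5, 0], [0, 0, -40, 0], [-20, 0, -90, 0], [-40, 0, -120, 0], [-40, 0, -120, 0]], jaw=0.9)

```text
clock: 14.0
ee_pos: [0.5305, -0.2639, 0.1694]
tcp_rot: [179.8, -0.2, 3.3]
wrist_force: [0.0, 0.1, 0.5]
gripper_width: 0.077
grip_force: 0.0
```

```bash
cat >> h.py <<'E'
Cx=np.array([.9983,.0581]); Cy=np.array([-.0581,.9983])
PL=np.array([(.4963,-.1293),(.504,-.2645),(.5625,-.1256),(.5698,-.2607)])
def edges(v,c,z=.055,half=.022):
    "tile sides on the hearth, from the terracotta/white colour at the top face"
    pass
E
python3 - <<'E'
from h import *
v=shot("wrist","w7"); s=v['s']; print(s['clock'],s['ee_pos'],s['wrist_force'])
print(tiles(v,.0562,(*PL[3],.03))); print(places(v,PL))
t=shot("top"); 
cv2.imwrite("pics/w7c.png",np.hstack([cv2.resize(v['img'][60:310,160:410],(500,500)),cv2.resize(t['img'][170:290,150:310],None,fx=1.8,fy=500/120.)]))
E
```

```text
14.0 [ 0.53054309 -0.26388693  0.16935144] [0.00489825 0.05514369 0.48770517]
[(array([ 0.5702, -0.2606]), array([48.6, 51.1]), 3.2, [np.int64(0), np.int64(144), np.int64(153), np.int64(136)])]
[(array([ 0.4951908, -0.1284328]), array([62.01986694, 64.50450134]), 3.2927613258361816), (array([ 0.5032504 , -0.26486127]), array([61.8225174 , 62.76186752]), 3.326355457305908), (array([ 0.56350378, -0.12541089]), array([62.44595718, 66.36058044]), 3.392029285430908), (array([ 0.57056781, -0.26177225]), array([64.23452759, 64.38323212]), 3.121851682662964)]
```

View pics/w7c.png

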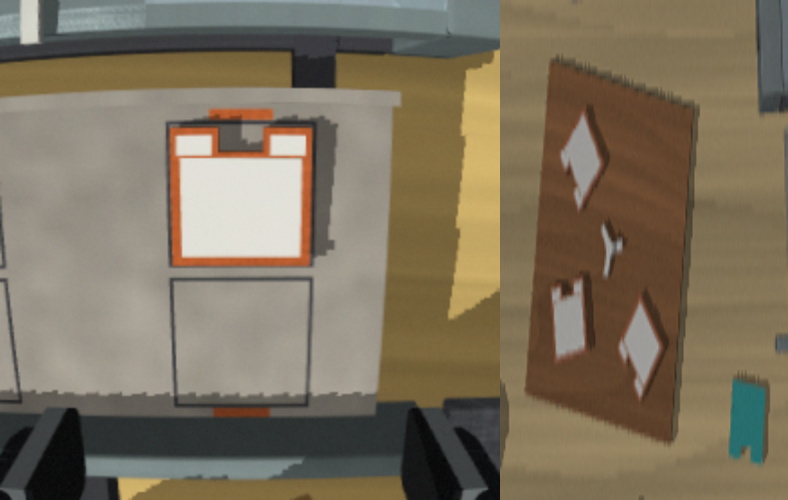

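```bash
python3 - <<'E'
from h import *
print(step((.4656,.3015),.12,9.0))
E
```

```text
(array([ -32. , -567.5,   46.1]), np.float64(-5.7))
```

>>> arm_command(motion=[[-32, -60, 0, -5.7], [-32, -120, 0, -5.7], [-32, -180, 0, -5.7], [-32, -240, 0, -5.7], [-32, -300, 0, -5.7], [-32, -360, 0, -5.7], [-32, -420, 0, -5.7], [-32, -480, 10, -5.7], [-32, -530, 30, -5.7], [-32, -567.5, 48, -5.7], [-32, -567.5, 48, -5.7], [-32, -567.5, 48, -5.7], [-32, -567.5, 48, -5.7]])

```text
clock: 15.72
ee_pos: [0.4659, 0.3007, 0.1185]
tcp_rot: [-180.0, -0.0, 9.0]
wrist_force: [0.2, -0.3, 0.3]
gripper_width: 0.0772
grip_force: 0.0
```

```bash
python3 - <<'E'
from h import *
v=shot("wrist","w8"); s=v['s']; print(s['clock'],s['ee_pos'],s['tcp_rot'])
T=tiles(v)
for t in T: print(*t)
c=min(T,key=lambda t:np.linalg.norm(t[0]-s['ee_pos'][:2])); print(step(c[0],.0125,c[2]))
E
```

```text
15.725 [0.46588511 0.30067495 0.11854623] [-1.79998106e+02 -1.82850145e-02  8.96773370e+00]
[0.5821 0.2834] [50.1 51.8] 129.5 [np.int64(171), np.int64(0), np.int64(177), np.int64(181)]
[0.4658 0.3016] [49.6 51.4] 8.9 [np.int64(0), np.int64(153), np.int64(162), np.int64(153)]
[0.4451 0.1827] [49.6 51.8] 136.8 [np.int64(105), np.int64(106), np.int64(0), np.int64(105)]
(array([ -0. ,  -0.9, 106.1]), np.float64(0.1))
```

>>> arm_command(motion=[[0, -1, 45, 0], [0, -1, 80, 0], [0, -1, 98, 0], [0, -1, 105, 0], [0, -1, 105, 0], [0, -1, 105, 0]])

```text
clock: 16.52
ee_pos: [0.4659, 0.3027, 0.0144]
tcp_rot: [-180.0, -0.1, 9.0]
wrist_force: [0.8, -0.0, -0.1]
gripper_width: 0.0768
grip_force: 0.0
```

>>> arm_command(motion=[[0, 0, 0, 0], [0, 0, 0, 0], [0, 0, 0, 0], [0, 0, 0, 0]], jaw=0, squeeze=40)

```text
clock: 17.02
ee_pos: [0.4657, 0.3026, 0.0144]
tcp_rot: [-180.0, -0.1, 9.0]
wrist_force: [-3.4, -1.7, 9.1]
gripper_width: 0.0544
grip_force: 40.6
```

```bash
python3 - <<'E'
from h import *
s=readout.sense(); R=eul(s['tcp_rot']); print(s['ee_pos'],((R.T@(np.array([.4658,.3016,0])-s['ee_pos']))*1000)[:2])
print(step((.5620-.07,-.1258-.004),.17,3.33))
E
```

```text
[0.46565357 0.30263781 0.01436249] [-0.03313422  1.05298618]
(array([ -41.7,  431.2, -155.8]), np.float64(5.7))
```

>>> arm_command(motion=[[0, 0, -15, 0], [0, 0, -50, 0], [0, 0, -100, 0], [0, 25, -145, 3], [-5, 70, -156, 5.7], [-10, 120, -156, 5.7], [-17, 170, -156, 5.7], [-22, 220, -156, 5.7], [-27, 270, -156, 5.7], [-32, 320, -156, 5.7], [-37, 365, -156, 5.7], [-40, 405, -156, 5.7], [-41.7, 425, -156, 5.7], [-41.7, 431.2, -156, 5.7], [-41.7, 431.2, -156, 5.7], [-41.7, 431.2, -156, 5.7]])

```text
clock: 19.02
ee_pos: [0.4919, -0.129, 0.1694]
tcp_rot: [-180.0, 0.0, 3.4]
wrist_force: [1.1, 0.3, -0.8]
gripper_width: 0.0543
grip_force: 42.5
```

```bash
cat >> h.py <<'E'
def held(v,dz):
    "tile in the gripper: centre offset (mm, tool x,y) from its terracotta+white blob edges; dz = top face height above TCP"
    s=v['s'];R=eul(s['tcp_rot']);h=cv2.cvtColor(v['img'],cv2.COLOR_BGR2HSV)
    m=((h[...,1]>140)&((h[...,0]<13)|(h[...,0]>172))&(h[...,2]>130)).astype(np.uint8)
    c=proj(v,[s['ee_pos']+R@[0,0,-dz]])[0]; k=np.zeros_like(m); x,y=c.astype(int); k[y-75:y+75,x-70:x+70]=1; m&=k
    yx=np.argwhere(m); P=onz(v,yx[:,::-1],s['ee_pos'][2]+dz)
    Q=(np.c_[P,np.full(len(P),0)]-s['ee_pos'])@R*1000
    back=[Q[abs(Q[:,1]-y)<1.5][:,0].min() for y in range(-20,21,5)]
    return len(yx),np.median(back),Q[:,:2].min(0),Q[:,:2].max(0)
E
python3 - <<'E'
from h import *
v=shot("wrist","w9"); s=v['s'];print(s['clock'],s['ee_pos'],s['tcp_rot'],s['gripper_width'],s['grip_force'])
for x in places(v,PL): print(x)
print(held(v,.0076))
v['s']
print(step((.5620,-.1258),.0480,3.33))
E
```

```text
19.025 [ 0.49188891 -0.12897563  0.169352  ] [-1.79989523e+02  3.23871133e-05  3.39654751e+00] 0.05431359444905203 42.52855718135834
(array([ 0.49819217, -0.11794098]), array([54.82466125, 88.21233368]), 3.6574463844299316)
(array([ 0.50365924, -0.26157489]), array([61.28129196, 67.14681244]), -3.067138671875)
(array([ 0.56143628, -0.12599823]), array([61.54889297, 62.28152847]), 2.702617883682251)
(array([ 0.57072009, -0.2639892 ]), array([63.89580917, 67.89473724]), 3.3384461402893066)
(1270, np.float64(-28.44549394812459), array([-28.91949984, -28.04356226]), array([26.9929967 , 28.07174676]))
(array([ 70.2,   0.9, 121.3]), np.float64(0.1))
```

>>> arm_command(motion=[[35, 0.8, 30, 0], [60, 0.8, 60, 0], [70.3, 0.8, 85, 0], [70.3, 0.8, 105, 0], [70.3, 0.8, 115, 0], [70.3, 0.8, 120, 0], [70.3, 0.8, 121, 0], [70.3, 0.8, 121, 0], [70.3, 0.8, 121, 0]])

```text
clock: 20.2
ee_pos: [0.5623, -0.1268, 0.0488]
tcp_rot: [180.0, -0.0, 3.3]
wrist_force: [-0.3, -0.3, -0.9]
gripper_width: 0.0543
grip_force: 42.5
```

```bash
python3 - <<'E'
from h import *
print(readout.sense()['grip_force'],step((.5621,-.1258),.0474,3.33))
E
```

```text
42.522783279418945 (array([-0.1, -1. ,  1.4]), np.float64(-0.0))
```

>>> arm_command(motion=[[0, -0.8, 0, 0], [0, -0.8, 0.7, 0], [0, -0.8, 1.3, 0], [0, -0.8, 1.3, 0]])

```text
clock: 20.7
ee_pos: [0.5623, -0.1259, 0.0474]
tcp_rot: [180.0, -0.0, 3.3]
wrist_force: [-0.6, 1.1, 5.4]
gripper_width: 0.0543
grip_force: 43.1
```

>>> arm_command(motion=[[0, 0, 0, 0], [0, 0, 0, 0], [0, 0, 0, 0], [0, 0, -5, 0], [0, 0, -40, 0], [-20, 0, -90, 0], [-40, 0, -120, 0], [-40, 0, -120, 0]], jaw=0.9)

```text
clock: 21.7
ee_pos: [0.5223, -0.1286, 0.1697]
tcp_rot: [179.9, -0.2, 3.3]
wrist_force: [0.3, 0.2, -0.3]
gripper_width: 0.077
grip_force: 0.0
```

```bash
python3 - <<'E'
from h import *
v=shot("wrist","w10"); s=v['s']; print(s['clock'],s['ee_pos'],s['wrist_force'])
for p in PL[2:]: print(tiles(v,.0562,(*p,.03)))
print(places(v,PL[:2]))
print(step((.5821,.2834),.12,129.6),s['joints'])
E
```

```text
21.7 [ 0.52232586 -0.1285822   0.16974352] [ 0.26849186  0.16157624 -0.28004323]
[(array([ 0.562 , -0.1256]), array([48.7, 50.4]), 3.3, [np.int64(0), np.int64(153), np.int64(162), np.int64(152)])]
[(array([ 0.5703, -0.2609]), array([48.6, 50.7]), 4.4, [np.int64(0), np.int64(125), np.int64(109), np.int64(94)])]
[(array([ 0.49544232, -0.12936662]), array([60.89543533, 63.13820267]), 3.304934024810791), (array([ 0.50353934, -0.26487759]), array([61.92448044, 62.34781265]), 3.543896436691284)]
(array([  83.5, -407.7,   47.9]), np.float64(53.7)) [-1.77302858e+01  1.88777473e+01  9.34789240e+01 -1.85093378e-03
  6.73817064e+01  6.89641192e+01]
```

>>> arm_command(motion=[[10, -30, 0, -10], [15, -60, 0, -20], [20, -100, 0, -30], [27, -135, 0, -40], [35, -170, 0, -50], [42, -205, 0, -60], [50, -240, 0, -70], [57, -275, 0, -80], [64, -310, 0, -90], [72, -345, 0, -100], [78, -375, 0, -110], [83.5, -400, 10, -120], [83.5, -407.7, 30, -126.3], [83.5, -407.7, 48, -126.3], [83.5, -407.7, 48, -126.3], [83.5, -407.7, 48, -126.3], [83.5, -407.7, 48, -126.3]])

```text
clock: 23.88
ee_pos: [0.5822, 0.2835, 0.1199]
tcp_rot: [179.9, 0.0, 129.6]
wrist_force: [0.2, 0.5, 0.7]
gripper_width: 0.0768
grip_force: 0.0
```

```bash
python3 - <<'E'
from h import *
v=shot("wrist","w11"); s=v['s']; print(s['clock'],s['ee_pos'],s['tcp_rot'],s['joints'][5])
T=tiles(v)
for t in T: print(*t)
c=min(T,key=lambda t:np.linalg.norm(t[0]-s['ee_pos'][:2])); print(step(c[0],.0135,c[2]))
E
```

```text
23.875 [0.58216901 0.28345419 0.11987634] [1.79926694e+02 2.10808351e-02 1.29561572e+02] -16.841602883358707
[0.4444 0.1824] [49.7 51.9] 135.0 [np.int64(102), np.int64(0), np.int64(86), np.int64(94)]
[0.582  0.2832] [49.1 51.1] 129.5 [np.int64(153), np.int64(0), np.int64(147), np.int64(153)]
(array([-1.000e-01, -4.000e-01,  1.063e+02]), np.float64(0.1))
```

>>> arm_command(motion=[[0, 0, 45, 0], [0, 0, 80, 0], [0, 0, 98, 0], [0, 0, 106, 0], [0, 0, 106, 0], [0, 0, 106, 0]])

```text
clock: 24.68
ee_pos: [0.5824, 0.2839, 0.0143]
tcp_rot: [179.9, 0.0, 129.6]
wrist_force: [-0.2, 0.6, -0.6]
gripper_width: 0.0768
grip_force: 0.0
```

>>> arm_command(motion=[[0, 0, 0, 0], [0, 0, 0, 0], [0, 0, 0, 0], [0, 0, 0, 0]], jaw=0, squeeze=40)

```text
clock: 25.18
ee_pos: [0.5822, 0.2838, 0.0142]
tcp_rot: [179.9, 0.0, 129.6]
wrist_force: [-2.1, -1.0, 6.8]
gripper_width: 0.0543
grip_force: 41.5
```

```bash
python3 - <<'E'
from h import *
s=readout.sense(); R=eul(s['tcp_rot']); print(s['ee_pos'],((R.T@(np.array([.582,.2832,0])-s['ee_pos']))*1000)[:2])
print(step((.5040,-.2645),.17,183.33),step((.5040,-.2645),.1,183.33-180))
E
```

```text
[0.58216267 0.28381321 0.01415687] [-0.36301628 -0.5343799 ]
(array([-372.5, -409.7, -156.2]), np.float64(-53.7)) (array([-372.5, -409.8,  -86.2]), np.float64(-53.7))
```

>>> arm_command(motion=[[0, 0, -15, 0], [0, 0, -50, 0], [0, 0, -100, 0], [-20, -20, -145, -3], [-55, -60, -156, -10], [-90, -100, -156, -18], [-125, -140, -156, -26], [-162, -180, -156, -34], [-200, -220, -156, -42], [-237, -260, -156, -50], [-272, -300, -156, -53.7], [-308, -340, -156, -53.7], [-340, -375, -156, -53.7], [-362, -399, -156, -53.7], [-372, -409, -156, -53.7], [-372.5, -409.7, -156, -53.7], [-372.5, -409.7, -156, -53.7], [-372.5, -409.7, -156, -53.7]])

```text
clock: 27.42
ee_pos: [0.5041, -0.2636, 0.1691]
tcp_rot: [-180.0, 0.0, -176.6]
wrist_force: [0.6, 0.2, -0.9]
gripper_width: 0.054
grip_force: 42.6
```

```bash
python3 - <<'E'
from h import *
v=shot("wrist","w12"); s=v['s'];print(s['clock'],s['ee_pos'],s['tcp_rot'],s['gripper_width'],s['grip_force'])
print(held(v,.0078))
t=shot("top"); print(tiles(t,.0562,(*PL[2],.05)),tiles(t,.0562,(*PL[3],.05)))
print(step(np.array((.5037,-.2646))-.0004*Cx,.0485,183.33))
E
```

```text
27.425 [ 0.5041156  -0.26362349  0.1691413 ] [-1.79998902e+02  6.47643543e-03 -1.76599243e+02] 0.053999172967056745 42.56236553192139
(1852, np.float64(15.210980449362626), array([-29.20290797, -28.05694988]), array([30.24342507, 28.06239269]))
[] []
(array([  0.8,  -0.7, 120.6]), np.float64(0.1))
```

>>> arm_command(motion=[[0.8, -0.7, 35, 0], [0.8, -0.7, 70, 0], [0.8, -0.7, 95, 0], [0.8, -0.7, 110, 0], [0.8, -0.7, 117, 0], [0.8, -0.7, 119, 0], [0.8, -0.7, 119, 0], [0.8, -0.7, 119, 0]])

```text
clock: 28.52
ee_pos: [0.5033, -0.2655, 0.0506]
tcp_rot: [-180.0, 0.0, -176.7]
wrist_force: [-1.5, 0.1, -0.9]
gripper_width: 0.0542
grip_force: 42.6
```

```bash
python3 - <<'E'
from h import *
s=readout.sense();print(s['grip_force'],s['wrist_force'],s['tcp_rot'],step(np.array((.5037,-.2646))-.0004*Cx,.0472,183.33))
E
```

```text
42.5540292263031 [-1.45757968  0.12094503 -0.94204558] [-1.79964074e+02  4.85031716e-02 -1.76667409e+02] (array([-0. ,  0.9,  3.4]), np.float64(0.0))
```

>>> arm_command(motion=[[0, 0.8, 1, 0], [0, 0.8, 2.2, 0], [0, 0.8, 3.2, 0], [0, 0.8, 3.2, 0]])

```text
clock: 29.02
ee_pos: [0.5032, -0.2645, 0.0472]
tcp_rot: [-180.0, 0.0, -176.7]
wrist_force: [0.2, 1.8, 4.5]
gripper_width: 0.0545
grip_force: 43.1
```

>>> arm_command(motion=[[0, 0, 0, 0], [0, 0, 0, 0], [0, 0, 0, 0], [0, 0, -5, 0], [0, 0, -40, 0], [0, 0, -90, 0], [-20, 0, -122, 0], [-20, 0, -122, 0], [-20, 0, -122, 0]], jaw=0.9)

```text
clock: 30.15
ee_pos: [0.5225, -0.2631, 0.168]
tcp_rot: [180.0, -0.1, -176.7]
wrist_force: [0.4, 0.5, -0.7]
gripper_width: 0.0767
grip_force: 0.0
```

```bash
python3 - <<'E'
from h import *
v=shot("wrist","w13"); s=v['s']; print(s['clock'],s['ee_pos'],s['joints'][5])
for p in PL: print(tiles(v,.0562,(*p,.03)))
print(places(v,PL[:2]))
print(step((.4446,.1826),.12,135.3))
E
```

```text
30.15 [ 0.52246679 -0.26312684  0.16798798] -123.6522585163406
[]
[(array([ 0.503 , -0.2616]), array([50.4, 56.6]), 183.3, [np.int64(170), np.int64(85), np.int64(0), np.int64(195)])]
[(array([ 0.5626, -0.1253]), array([49.9, 52. ]), 3.1, [np.int64(0), np.int64(78), np.int64(106), np.int64(96)])]
[(array([ 0.5705, -0.2606]), array([48.9, 50.6]), 3.2, [np.int64(0), np.int64(104), np.int64(128), np.int64(105)])]
[(array([ 0.4962709 , -0.12927199]), array([61.63925552, 62.58565521]), 3.1378390789031982), (array([ 0.50544705, -0.26479553]), array([63.31175613, 64.3744812 ]), 3.277503728866577)]
(array([ 51.6, 449.4,  48.2]), np.float64(48.0))
```

>>> arm_command(motion=[[6, 40, 0, 5], [12, 90, 0, 15], [19, 145, 0, 25], [26, 200, 0, 35], [32, 255, 0, 45], [38, 310, 0, 48], [44, 365, 0, 48], [49, 410, 10, 48], [51.6, 440, 30, 48], [51.6, 449.4, 48, 48], [51.6, 449.4, 48, 48], [51.6, 449.4, 48, 48], [51.6, 449.4, 48, 48]])

```text
clock: 31.82
ee_pos: [0.4457, 0.1818, 0.1214]
tcp_rot: [180.0, 0.0, 135.3]
wrist_force: [0.5, 0.2, -0.2]
gripper_width: 0.0769
grip_force: 0.0
```

```bash
python3 - <<'E'
from h import *
v=shot("wrist","w14"); s=v['s']; print(s['clock'],s['ee_pos'],s['tcp_rot'],s['joints'][5])
T=tiles(v)
for t in T: print(*t)
c=min(T,key=lambda t:np.linalg.norm(t[0]-s['ee_pos'][:2])); print(step(c[0],.0135,c[2]))
E
```

```text
31.825 [0.44568448 0.18179631 0.12139426] [1.79956417e+02 2.50020595e-02 1.35283491e+02] -27.451350490437687
[0.4444 0.1821] [49.2 50.6] 135.2 [np.int64(155), np.int64(151), np.int64(0), np.int64(146)]
(array([  1.1,  -0.8, 107.8]), np.float64(0.1))
```

>>> arm_command(motion=[[1, -0.5, 45, 0], [1, -0.5, 80, 0], [1, -0.5, 98, 0], [1, -0.5, 107, 0], [1, -0.5, 107, 0], [1, -0.5, 107, 0]])

```text
clock: 32.62
ee_pos: [0.4448, 0.1828, 0.0147]
tcp_rot: [179.9, 0.0, 135.3]
wrist_force: [0.4, 0.1, -1.2]
gripper_width: 0.0769
grip_force: 0.0
```

>>> arm_command(motion=[[0, 0, 0, 0], [0, 0, 0, 0], [0, 0, 0, 0], [0, 0, 0, 0]], jaw=0, squeeze=40)

```text
clock: 33.12
ee_pos: [0.4447, 0.1828, 0.0148]
tcp_rot: [179.9, 0.0, 135.3]
wrist_force: [-3.5, -1.2, 9.9]
gripper_width: 0.0542
grip_force: 40.0
```

```bash
python3 - <<'E'
from h import *
s=readout.sense(); R=eul(s['tcp_rot']); print(s['ee_pos'],((R.T@(np.array([.4444,.1821,0])-s['ee_pos']))*1000)[:2])
print(step((.4961,-.1296),.17,183.33))
E
```

```text
[0.44465488 0.18280962 0.01479753] [-0.30957222 -0.69932475]
(array([-256.3, -185.9, -155.3]), np.float64(-48.0))
```

>>> arm_command(motion=[[0, 0, -15, 0], [0, 0, -50, 0], [0, 0, -100, 0], [-15, -10, -145, -4], [-50, -36, -155, -12], [-90, -65, -155, -22], [-130, -94, -155, -32], [-170, -123, -155, -42], [-205, -149, -155, -48], [-235, -170, -155, -48], [-252, -183, -155, -48], [-256.3, -185.9, -155, -48], [-256.3, -185.9, -155, -48], [-256.3, -185.9, -155, -48]])

```text
clock: 34.88
ee_pos: [0.4958, -0.1289, 0.169]
tcp_rot: [180.0, 0.0, -176.6]
wrist_force: [-0.0, -0.7, -1.2]
gripper_width: 0.054
grip_force: 42.5
```

```bash
python3 - <<'E'
from h import *
v=shot("wrist","w15"); s=v['s'];print(s['clock'],s['ee_pos'],s['tcp_rot'],s['gripper_width'],s['grip_force'])
print(held(v,.0072))
for p in PL: print(tiles(v,.0562,(*p,.03)))
print(step(np.array((.4960,-.1295))-.0004*Cx,.0485,183.33))
E
```

```text
34.875 [ 0.49582567 -0.12891324  0.16900017] [ 1.79997514e+02  6.12598812e-03 -1.76618191e+02] 0.05398166550041728 42.49879717826843
(1633, np.float64(15.92740235949152), array([-28.51767223, -27.89882224]), array([27.67144944, 28.12043888]))
[]
[(array([ 0.5034, -0.2643]), array([49.6, 51.4]), 182.9, [np.int64(52), np.int64(111), np.int64(0), np.int64(92)])]
[]
[]
(array([  0.3,  -0.6, 120.5]), np.float64(0.1))
```

>>> arm_command(motion=[[0.3, -0.2, 35, 0], [0.3, -0.2, 70, 0], [0.3, -0.2, 95, 0], [0.3, -0.2, 110, 0], [0.3, -0.2, 117, 0], [0.3, -0.2, 119, 0], [0.3, -0.2, 119, 0], [0.3, -0.2, 119, 0]])

```text
clock: 35.92
ee_pos: [0.4959, -0.13, 0.0504]
tcp_rot: [-180.0, 0.1, -176.7]
wrist_force: [0.2, 0.2, -1.4]
gripper_width: 0.0543
grip_force: 42.5
```

```bash
python3 - <<'E'
from h import *
s=readout.sense();print(s['grip_force'],s['wrist_force'],s['tcp_rot'],step(np.array((.4960,-.1295))-.0004*Cx,.0478,183.33))
E
```

```text
42.491886019706726 [ 0.18274124  0.16419142 -1.41949219] [-1.79979699e+02  5.32168594e-02 -1.76668598e+02] (array([0.3, 0.5, 2.6]), np.float64(0.0))
```

>>> arm_command(motion=[[0.3, 0.5, 1, 0], [0.3, 0.5, 2, 0], [0.3, 0.5, 2.6, 0], [0.3, 0.5, 2.6, 0]])

```text
clock: 36.42
ee_pos: [0.4957, -0.1295, 0.0479]
tcp_rot: [-180.0, 0.1, -176.7]
wrist_force: [-0.7, 2.2, 6.6]
gripper_width: 0.054
grip_force: 43.5
```

>>> arm_command(motion=[[0, 0, 0, 0], [0, 0, 0, 0], [0, 0, 0, 0], [0, 0, -5, 0], [0, 0, -40, 0], [0, 0, -90, 0], [0, 0, -140, 0], [-40, -30, -190, 0], [-80, -67, -210, 0], [-100, -67, -210, 0], [-100, -67, -210, 0], [-100, -67, -210, 0]], jaw=0.9)

```text
clock: 37.92
ee_pos: [0.5985, -0.1903, 0.257]
tcp_rot: [180.0, -0.0, -176.7]
wrist_force: [0.1, -0.3, 0.3]
gripper_width: 0.0766
grip_force: 0.0
```

```bash
python3 - <<'E'
from h import *
v=shot("wrist","w16"); s=v['s']; print(s['clock'],s['ee_pos'],s['joints'][5])
for p in PL: print(tiles(v,.0562,(*p,.03)))
for x in places(v,PL): print(x)
E
```

```text
37.925 [ 0.5984518  -0.19032905  0.25703737] -114.32481356732889
[(array([ 0.4957, -0.1287]), array([49.2, 50.6]), 183.0, [np.int64(90), np.int64(78), np.int64(0), np.int64(91)])]
[(array([ 0.504 , -0.2641]), array([49.4, 50.6]), 183.3, [np.int64(84), np.int64(94), np.int64(0), np.int64(79)])]
[(array([ 0.5627, -0.1256]), array([49.3, 50.4]), 4.2, [np.int64(0), np.int64(80), np.int64(91), np.int64(80)])]
[(array([ 0.5706, -0.2605]), array([48.9, 50.5]), 2.5, [np.int64(0), np.int64(78), np.int64(78), np.int64(67)])]
(array([ 0.49774628, -0.12897104]), array([61.708004 , 63.4098587]), 2.524285078048706)
(array([ 0.50578601, -0.26720169]), array([63.97648239, 72.49649048]), 3.157632827758789)
(array([ 0.564586 , -0.1271805]), array([65.45892334, 67.24175262]), 4.832503795623779)
(array([ 0.57237762, -0.26414609]), array([65.43183899, 69.86105347]), 2.692086696624756)
```

View pics/w16.png

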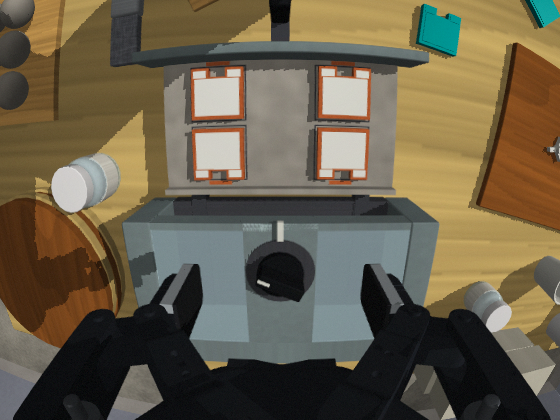

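```bash
python3 - <<'E'
from h import *
print(step((.4205,-.2018),.095,183.33))
E
```

```text
(array([178.2,  -1.1, 162.3]), np.float64(0.0))
```

>>> arm_command(motion=[[50, -1, 0, 0], [100, -1, 0, 0], [150, -1, 0, 0], [178, -1, 0, 0], [178, -1, 40, 0], [178, -1, 80, 0], [178, -1, 120, 0], [178, -1, 150, 0], [178, -1, 162, 0], [178, -1, 162, 0], [178, -1, 162, 0]])

```text
clock: 39.35
ee_pos: [0.4218, -0.2022, 0.0964]
tcp_rot: [-179.9, 0.1, -176.7]
wrist_force: [0.1, -0.3, 0.1]
gripper_width: 0.0768
grip_force: 0.0
```

```bash
python3 - <<'E'
from h import *
print(step((.4205,-.2018),.095,183.33),readout.sense()['wrist_force'])
E
```

```text
(array([1.3, 0.4, 1.4]), np.float64(0.0)) [ 0.05133765 -0.32760879  0.05939963]
```

>>> arm_command(motion=[[0, 0, 0, 0], [0, 0, 0, 0], [0, 0, 0, 0], [0, 0, 0, 0], [0, 0, 0, 0], [0, 0, 0, 0]], jaw=0, squeeze=50)

```text
clock: 40.1
ee_pos: [0.4215, -0.2021, 0.0955]
tcp_rot: [-180.0, 0.0, -176.7]
wrist_force: [-1.2, -2.2, 4.9]
gripper_width: 0.0173
grip_force: 50.0
```

>>> arm_command(motion=[[-1, 0, 0, 0], [-3, 0, 0, 0], [-6, 0, 0, 0], [-10, 0, 0, 0], [-15, 0, 0, 0], [-21, 0, 0, 0], [-28, 0, 0, 0], [-35, 0, 0, 0], [-42, 0, 0, 0], [-49, 0, 0, 0], [-56, 0, 0, 0], [-63, 0, 0, 0], [-70, 0, 0, 0], [-77, 0, 0, 0], [-83, 0, 0, 0], [-88, 0, 0, 0], [-92, 0, 0, 0], [-95, 0, 0, 0], [-96, 0, 0, 0], [-96, 0, 0, 0]])

```text
clock: 42.6
ee_pos: [0.5175, -0.1965, 0.0955]
tcp_rot: [-180.0, 0.0, -176.7]
wrist_force: [0.5, -1.5, 3.8]
gripper_width: 0.0172
grip_force: 50.0
```

```bash
python3 - <<'E'
from h import *
s=readout.sense();print(s['wrist_force'],s['grip_force'],step((.5853,-.1925),.095,183.33))
E
```

```text
[ 0.46220808 -1.4977516   3.80352403] 50.047545433044434 (array([-67.9,   0. ,   0.5]), np.float64(-0.0))
```

>>> arm_command(motion=[[-1, 0, 0, 0], [-3, 0, 0, 0], [-6, 0, 0, 0], [-10, 0, 0, 0], [-15, 0, 0, 0], [-21, 0, 0, 0], [-28, 0, 0, 0], [-35, 0, 0, 0], [-42, 0, 0, 0], [-49, 0, 0, 0], [-55, 0, 0, 0], [-60, 0, 0, 0], [-64, 0, 0, 0], [-66.5, 0, 0, 0], [-68, 0, 0, 0], [-69, 0, 0, 0], [-70, 0, 0, 0], [-70, 0, 0, 0]])

```text
clock: 44.85
ee_pos: [0.5851, -0.1925, 0.0955]
tcp_rot: [180.0, -0.3, -176.7]
wrist_force: [-22.8, 0.6, 17.1]
gripper_width: 0.0175
grip_force: 51.7
```

>>> arm_command(motion=[[0, 0, 0, 0], [0, 0, 0, 0], [0, 0, 0, 0], [0, 0, -20, 0], [0, 0, -60, 0], [0, 0, -110, 0], [0, 0, -160, 0], [0, 0, -160, 0], [0, 0, -160, 0]], jaw=0.9)

```text
clock: 45.98
ee_pos: [0.5869, -0.1921, 0.2556]
tcp_rot: [-180.0, 0.0, -176.7]
wrist_force: [0.7, 0.2, -0.5]
gripper_width: 0.0767
grip_force: 0.0
```

```bash
python3 - <<'E'
from h import *
s=readout.sense();print(s['clock'],s['ee_pos'],s['joints'],s['wrist_force'])
t=shot("top"); cv2.imwrite("pics/t17c.png",cv2.resize(t['img'][110:260,270:430],None,fx=4,fy=4,interpolation=cv2.INTER_CUBIC)[:600,:640])
v=shot("wrist","w17")
print(step((.72,-.20),.26,3.3))
E
```

```text
45.975 [ 0.58688338 -0.19214102  0.25556226] [-2.15266003e+01  2.50346288e+01  7.32803324e+01  1.96184222e-03
  8.16706594e+01 -1.14859561e+02] [ 0.69154483  0.17530141 -0.51818869]
(array([-132.6,  -15.6,   -5.8]), np.float64(0.0))
```

View pics/t17c.png

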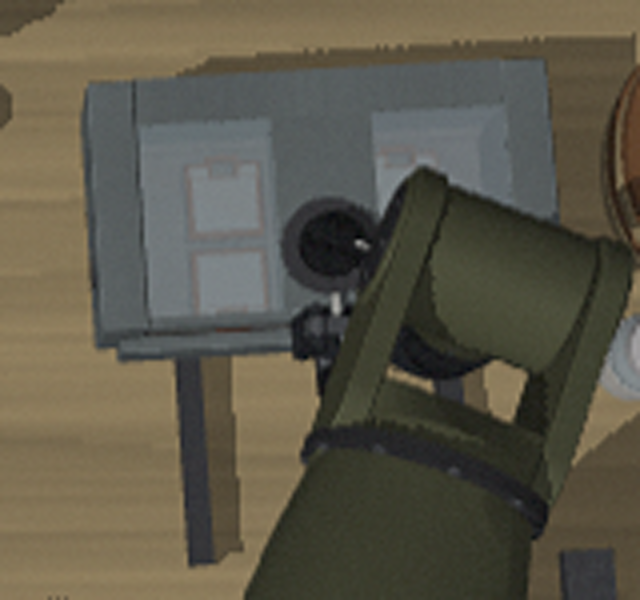

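```bash
python3 - <<'E'
from h import *
print(step((.68,-.187),.24,72))
E
```

```text
(array([-93.4,  -0.3,  14.2]), np.float64(-68.7))
```

>>> arm_command(motion=[[-20, 0, 0, 10], [-50, 0, 0, 20], [-80, 0, 0, 30], [-93.4, 0, 0, 40], [-93.4, 0, 0, 50], [-93.4, 0, 0, 60], [-93.4, 0, 0, 70], [-93.4, 0, 0, 80], [-93.4, 0, 0, 90], [-93.4, 0, 7, 100], [-93.4, 0, 14, 110], [-93.4, 0, 14, 111.3], [-93.4, 0, 14, 111.3], [-93.4, 0, 14, 111.3]])

```text
clock: 47.82
ee_pos: [0.6804, -0.1868, 0.2414]
tcp_rot: [180.0, -0.0, 72.2]
wrist_force: [0.3, -0.4, -0.9]
gripper_width: 0.0767
grip_force: 0.0
```

```bash
python3 - <<'E'
from h import *
v=shot("wrist","w18"); s=v['s']; print(s['clock'],s['ee_pos'],s['tcp_rot'],s['joints'][5])
cv2.imwrite("pics/w18c.png",cv2.resize(v['img'][100:320,170:400],None,fx=2.5,fy=2.5))
E
```

```text
47.825 [ 0.68035908 -0.1868369   0.24137895] [ 1.79988232e+02 -7.31538021e-04  7.21651603e+01] -0.49478514369079873
```

View pics/w18c.png

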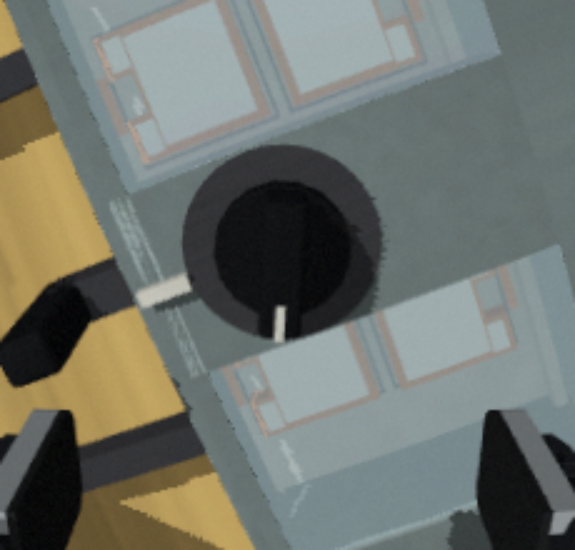

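```bash
python3 - <<'E'
from h import *
v=shot("wrist"); b=v['img']; g=b.max(2)
# white pointer line
y0,y1,x0,x1=218,240,270,295
yx=np.argwhere(g[y0:y1,x0:x1]>140)+[y0,x0]
P=onz(v,yx[:,::-1],.138); print(len(P),P.mean(0)); 
(vx,vy,_,_)=cv2.fitLine(P.astype(np.float32),cv2.DIST_L2,0,.01,.01).ravel(); print("white yaw",np.degrees(np.arctan2(vy,vx))%180)
# bar ends
for th in (14,18,22,26):
    q=[]
    for y in range(178,238,4):
        x=np.where(g[y,262:305]<th)[0]; q.append((y,len(x) and (x.min()+262,x.max()+262)))
    print(th,[(int(a),tuple(map(int,c)) if c else 0) for a,c in q])
E=onz(v,[(285.2,175.2),(281.2,236.4)],.138); d=E[1]-E[0]; print(E,np.linalg.norm(d),np.degrees(np.arctan2(d[1],d[0]))%360,E.mean(0))
print("mark",onz(v,[(170+187/2.5,100+283/2.5),(170+137/2.5,100+299/2.5)],.102))
# disc ellipse centre
print("disc",onz(v,[(170+183/2.5,100+242/2.5),(170+383/2.5,100+242/2.5),(170+283/2.5,100+145/2.5),(170+283/2.5,100+340/2.5)],.114))
E
```

```text
96 [ 0.67658966 -0.20738404]
white yaw 110.23811
14 [(178, (277, 298)), (182, (292, 302)), (186, (292, 300)), (190, (292, 304)), (194, (292, 304)), (198, (292, 304)), (202, (290, 304)), (206, (291, 304)), (210, (290, 304)), (214, (290, 304)), (218, (289, 301)), (222, (289, 292)), (226, (289, 289)), (230, 0), (234, 0)]
18 [(178, (274, 299)), (182, (262, 303)), (186, (271, 303)), (190, (265, 304)), (194, (267, 304)), (198, (272, 304)), (202, (269, 304)), (206, (268, 304)), (210, (266, 304)), (214, (262, 304)), (218, (269, 301)), (222, (286, 296)), (226, (278, 290)), (230, (278, 289)), (234, (284, 288))]
22 [(178, (267, 299)), (182, (262, 303)), (186, (262, 304)), (190, (262, 304)), (194, (262, 304)), (198, (262, 304)), (202, (262, 304)), (206, (264, 304)), (210, (263, 304)), (214, (262, 304)), (218, (264, 302)), (222, (270, 297)), (226, (276, 290)), (230, (275, 290)), (234, (277, 288))]
26 [(178, (266, 299)), (182, (262, 303)), (186, (262, 304)), (190, (262, 304)), (194, (262, 304)), (198, (262, 304)), (202, (262, 304)), (206, (262, 304)), (210, (262, 304)), (214, (262, 304)), (218, (263, 302)), (222, (269, 297)), (226, (274, 290)), (230, (274, 290)), (234, (276, 288))]
[[ 0.69132841 -0.16131607]
 [ 0.67282047 -0.20864496]] 0.0508189734720177 248.64203615479556 [ 0.68207444 -0.18498051]
mark [[ 0.64356665 -0.19054846]
 [ 0.62356969 -0.19068397]]
disc [[ 0.64982548 -0.17281538]
 [ 0.71572372 -0.19404798]
 [ 0.69302811 -0.15140621]
 [ 0.67165011 -0.2180699 ]]
```

```bash
python3 - <<'E'
from h import *
print(step((.681,-.187),.121,68.5))
E
```

```text
(array([1.000e-01, 6.000e-01, 1.204e+02]), np.float64(3.6))
```

>>> arm_command(motion=[[0, 0.5, 40, 3.6], [0, 0.5, 80, 3.6], [0, 0.5, 105, 3.6], [0, 0.5, 118, 3.6], [0, 0.5, 120, 3.6], [0, 0.5, 120, 3.6]])

```text
clock: 48.68
ee_pos: [0.6812, -0.1871, 0.1224]
tcp_rot: [179.9, -0.0, 68.4]
wrist_force: [0.8, -0.5, 1.2]
gripper_width: 0.0768
grip_force: 0.0
```

>>> arm_command(motion=[[0, 0, 0, 0], [0, 0, 0, 0], [0, 0, 0, 0], [0, 0, 0, 0], [0, 0, 0, 0], [0, 0, 0, 0], [0, 0, 0, 0]], jaw=0, squeeze=30)

```text
clock: 49.55
ee_pos: [0.6811, -0.1872, 0.1215]
tcp_rot: [179.9, -0.0, 68.4]
wrist_force: [4.8, -1.8, 1.2]
gripper_width: 0.0131
grip_force: 33.8
```

```bash
python3 - <<'E'
from h import *
s=readout.sense(); print(s['moment'],s['wrist_force'],s['tcp_rot'],s['joints'],step(s['ee_pos'][:2],None,3.33))
E
```

```text
[-0.32845302 -0.81525011  0.08089241] [ 4.794572   -1.79668561  1.20333844] [ 1.79923747e+02 -2.65926470e-03  6.84260124e+01] [-1.83354694e+01  4.27135005e+01  6.38171915e+01 -1.72463251e-03
  7.33930270e+01  3.23901182e+00] (array([0., 0., 0.]), np.float64(65.1))
```

>>> arm_command(motion=[[0, 0, 0, 5], [0, 0, 0, 12], [0, 0, 0, 20], [0, 0, 0, 28], [0, 0, 0, 36], [0, 0, 0, 44], [0, 0, 0, 52], [0, 0, 0, 59], [0, 0, 0, 63], [0, 0, 0, 65.1], [0, 0, 0, 65.1], [0, 0, 0, 65.1]])

```text
clock: 51.05
ee_pos: [0.681, -0.1868, 0.1215]
tcp_rot: [-180.0, -0.0, 3.4]
wrist_force: [2.4, 1.0, 5.5]
gripper_width: 0.0134
grip_force: 34.3
```

>>> arm_command(motion=[[0, 0, 0, 0], [0, 0, 0, 0], [0, 0, 0, 0], [0, 0, -15, 0], [0, 0, -50, 0], [0, 0, -100, 0], [-30, 0, -130, 0], [-60, 0, -140, 0], [-60, 0, -140, 0], [-60, 0, -140, 0]], jaw=0.9)

```text
clock: 52.3
ee_pos: [0.6211, -0.1905, 0.2617]
tcp_rot: [180.0, -0.0, 3.3]
wrist_force: [-0.5, 0.4, -0.4]
gripper_width: 0.0767
grip_force: 0.0
```

```bash
python3 - <<'E'
from h import *
v=shot("wrist","w19"); s=v['s']; print(s['clock'],s['ee_pos'],s['tcp_rot'],s['wrist_force'])
c=proj(v,[.681,-.187,.13])[0].astype(int); print(c)
w=v['img'][max(0,c[1]-150):c[1]+150,max(0,c[0]-190):c[0]+190]; cv2.imwrite("pics/w19c.png",cv2.resize(w,None,fx=2,fy=2))
print(w.shape)
# panel front face check (home)
b=v['img']
E
```

```text
52.3 [ 0.62114419 -0.19048014  0.2617188 ] [ 1.79988102e+02 -3.38479305e-02  3.32981363e+00] [-0.53522978  0.4126041  -0.4457191 ]
[281 130]
(280, 380, 3)
```

View pics/w19c.png

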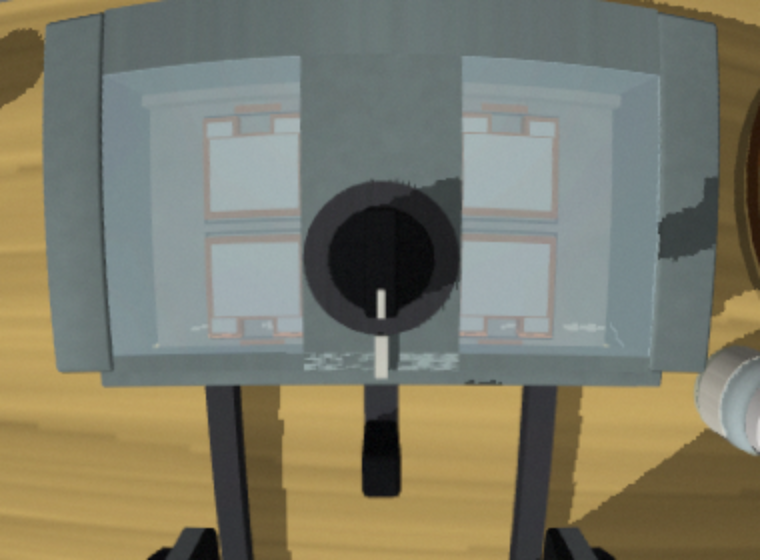

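```bash
python3 - <<'E'
from h import *
v=shot("wrist"); b=v['img']; pts=[]
for x in list(range(155,190,4))+list(range(225,268,4))+list(range(372,410,4)):
    col=b[150:215,x].astype(int); j=np.where(col[:,2]-col[:,0]<10)[0]
    if len(j): pts.append((x,150+j.max()+.5))
P=onz(v,pts,.078); f=np.polyfit(P[:,1],P[:,0],1); print(len(P),f,np.polyval(f,-.193),np.abs(P[:,0]-np.polyval(f,P[:,1])).max(),"home ref .6145")
m=cv2.cvtColor(b,cv2.COLOR_BGR2HSV)
print("handle front edge",[ (y,b[y,281].max()) for y in range(225,245,3)])
E
```

```text
30 [-0.05800871  0.60394004] 0.6151357177063859 0.000627532572442302 home ref .6145
handle front edge [(225, np.uint8(6)), (228, np.uint8(14)), (231, np.uint8(19)), (234, np.uint8(20)), (237, np.uint8(23)), (240, np.uint8(20)), (243, np.uint8(21))]
```

```bash
python3 -c "
from h import *
print(r.finish_job())"
```

```text
the job is handed in; nothing more can be done
None
```

The job is handed in: all four tiles sit inside their outlines, glaze up with notches to the stripes, the hearth is fully home, and the dial pointer faces the white mark; the wrist camera confirmed this just before hand-in.

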